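# Load the glue press with its lift lever

### The arm

A 6-joint arm with a two-finger parallel gripper is mounted at the origin on the work surface. World frame = base frame: x ahead of the robot, y to its left, z up, the work surface at z = 0. Lengths are in m, angles in rad, forces in N, time in s.
With the tool pointing down it reaches from about 0.275 to 0.975 m from the base axis. Payload 8.4 kg.
Tool frame: the origin (TCP) lies midway between the tips of the shut fingers; the grasp point (between the pads) lies behind it (env.pinch_z is the y of the grasp point in the tool frame, in m); y points along the fingers, z is the direction in which the jaws open and shut, and the axes are right-handed (so a half turn about y gives the same grasp; the last joint's range is limited). The gripper opens to 92 mm and grips with 3 to 60 N. Pads are 20 mm wide; open, the fingers measure 128 mm over their backs; the gripper's body (75 mm by 189 mm) begins 69 mm behind the grasp point.
Start: joints at [-1.293, 0.353, 1.633, -0, 1.155, -0.002], TCP at [0.173, -0.601, 0.215] pointing down, gripper open.
Joint ranges: [-2.63, 2.63], [-0.92, 2.1], [0.06, 2.66], [-1.3, 4.44], [0, 2.69], [-3.02, 3.02]. Speed limits (rad/s): [2.22, 2.22, 2.79, 3.14, 3.14, 3.14].

### API

Orientations are given as a rotation vector (axis times angle).
In Python, from bench import env gives the robot as it stands. The module is installed in compiled form; this text tells all that it offers.
- The arm moves only by the shell command python3 -m inch 'ROWS'. ROWS is JSON, a list of rows, each a list of 7 numbers: the turn, a rotation vector about the tool's x, y, z in rad, then the shift along the tool's x, y, z in m, then the finger opening in m, from 0 to 0.0919. A call has 1 to 8 rows; each row shifts and turns the commanded pose from where the row before left it, along the tool's axes as they then stand; what a row does not reach is not made up. A row lasts 1/12 s, in which the tool goes at most 41.7 mm and 7.16 degrees, less where a joint would pass 70% of its speed; a pose out of reach is approached as far as the arm can. A call with a gripper value outside its range is refused whole. The fingers move at their own pace and stop on an object; the grip force is fixed at half the most. Time passes only in rows, so rows that do not move let the fingers close. It gives the time, the measured TCP pose, the force and the opening at its end, in the units of the state.
- env.observe(): the state, without advancing time (a new reading comes with each control period).
- env.capture(name): name is "side" or "top" or "wrist"; returns a dict with "pixels" (384x512x3 uint8, red, green, blue), "z_map" (384x512 float32, m along the optical axis (not along the pixel's ray), 0 where there is no reading), "fx", "fy", "cx", "cy" (pixels), "distortion" ([k1, k2, p1, p2, k3] as OpenCV has them; the pictures are not rectified), "rvec" (rotation vector, rad) and "tvec" (3), from world to camera coordinates, as OpenCV has them; the wrist camera has in their place "T_tool_cam" (4x4, takes a point from camera to tool coordinates, whose origin is the TCP and whose axes are the tool frame's). Camera axes: x right, y down, z forward; pixel columns grow to the right and rows downward; lengths in m; the calibration is good to about 2 mm. A picture is of the moment at which its call begins: read the wrist's pose just before it.
- env.finish_job(): hands the job in, once; it reports no verdict.
The state is a dict: "clock": time; "qpos": joint angles; "joint_vel": joint speeds; "effort": joint torques, N m; "tcp_pos": TCP position; "eef_rot": TCP orientation; "wrist_force": force on the tool from outside, world axes, zero at the start; "ft_torque": the same for the moment, N m; "width": opening from 0.0 (shut) to 1.0 (fully open).
Only numpy, scipy, OpenCV 4.12 (cv2) and the standard library are available. Lean on these libraries where they do the work, as an engineer would, in place of code of your own. Each camera call takes 0.05 s, during which the arm holds its last target.

### The job

Load the bench glue press with the fingertips alone, without grasping: press the long red-ended lever down until the yellow-padded spring catch holds it and the heavy platen stays up, then slide the glued cardboard pack along the bed until its far end is square against the back stop. Finally press the yellow thumb pad so that the platen comes down and lies on the pack. Never lift the pack, keep your fingers off the platen, and leave everything else on the table where it stands.

Things in the scene. Friction and masses are not known exactly. Their poses are not given: they have to be found in the camera images.
- press: Bench glue press, fixed: aluminium bed plate 440 x 190 x 12 mm (top 12 mm above the table) with blue fittings. Origin on the table surface; +x is the loading direction (from the open end to the back stop and platen hinge), +y left of it, z up. The bed spans x = -240 to 200, y = -95 to 95 mm. Rest screws 10 mm thick, 22 mm high at x = 20, y = 77 and -77 mm. Lever and catch stand on the -y side.
- stop_face (a point): Middle of the face of the steel back stop that the pack must touch, at x = 95, z = 22 mm of the press; the stop is 120 mm wide and 20 mm high above the bed.
- lever_pivot (a point): Pivot of the lift lever at x = -78, y = -120, z = 60 mm of the press, between two blue cheeks reaching 72 mm above the table. The long arm runs to press -x, the short arm (100 mm, with a roller) to +x under the platen's tab.
- platen: The heavy flap: dark steel plate 160 x 160 x 12 mm, 2 to 4 kg; the roller of the lever's short end rests under the blue tab on its -y side. Origin on its hinge axis (x = 160, y = 0, z = 50 mm of the press); it extends from there to press -x. Its z axis is the plate's normal. Damped hinge: let go, it sinks in about 1 s. Raised slowly, it loads the paddle with about 5 to 12 N.
- platen_edge (a point): Middle of the lower edge of the platen's free front, at press x = 0. Height above the table about 34 mm at rest and empty (too low for the pack to pass), 85 mm when the catch holds the lever (the platen's top there is then about 97 mm up), 43 to 44 mm when the platen lies flat on the pack.
- lever (a joint): Angle of the lift lever, rad: 0 at rest with the paddle up; grows as the paddle goes down. The catch snaps over it at about 0.49; the rubber buffer stops it at 0.52; held by the catch it stays at about 0.47. Let go before that, it comes back up.
- lever_paddle (a point): Middle of the upper face of the red palm paddle (100 mm long, 38 wide, 18 thick), 220 mm along the lever's long arm from the pivot. At rest the arm points to press -x and 0.385 rad up, this point about 151 mm above the table; caught, about 49 mm. It moves on a circle about the pivot in the plane y = -120 mm of the press, shifting about 20 mm to press -x on its way down. Takes under 20 N.
- catch (a joint): Angle of the spring catch, rad: 0 at rest (and when holding the lever), grows as its thumb pad is pressed down, hard stop at 0.32. From about 0.15 it lets the lever go; the lever's own descent pushes the hook aside and it snaps back by itself.
- catch_pad (a point): Middle of the upper face of the yellow thumb pad of the catch, 34 x 36 mm, 50 mm above the table, at press x = -197, y = -176 mm, on the outer side of the lever. Pressing it 9 to 15 mm down (about 5 N) frees the lever; it meets its hard stop at about 17 mm.
- pack: Block of eight glued brown cardboard slices, 115 (its x) x 90 (its y) x 32 mm, about 0.12 kg, loose on the bed near its open end, its x roughly along press x. Origin mid-underside. Against the stop its origin is at press x = 37.5 mm and its near end still stands 20 mm out of the platen, so the fingers can stay outside. It should end mid-bed, within 20 mm of press y = 0.
- tape: Bystander: roll of brown packing tape lying flat, 90 mm across, 30 mm high, origin under its centre.
- glue: Bystander: white glue bottle with orange cap, 60 mm across, 150 mm high, origin under its centre.
- brush: Bystander: flat glue brush 180 mm long lying on the table.
- vase: Bystander: vase of stacked cardboard rings, 110 mm across, 160 mm high, origin under its centre.
- pear: Bystander: pear of stacked cardboard discs, 108 mm across, 136 mm high, origin under its centre.
- pens: Bystander: blue mug with pens, 76 mm across, 145 mm high with the pens, origin under its centre.
- blanks: Bystander: pile of loose-cut cardboard blanks, 170 x 100 x 36 mm, origin under its centre.
- weight: Bystander: steel glue weight with a knob, 90 x 60 mm, 82 mm high, origin under its centre.

How it is judged:
By the outcome, as a careful person would: the job done as asked, in the order asked, and still so for the second after the job is handed in, with the robot touching nothing.
It also fails if it takes over 69 s, if anything falls off the work surface, if the arm or the gripper's body presses on something with over 40 N, if the wrist force passes 120 N, or if a joint passes its speed limit or range.

## Working session

There is one attempt and no reset: what is moved stays moved. The work goes in short steps, Python scripts to look and compute and a shell command to move; the robot and the scene stay as the last step left them, time stands still between calls to the robot, and variables do not carry over. Pictures are saved under pics/ and viewed, and the job is handed in when it is done.

```bash
ls; mkdir -p pics; cat > h.py <<'E'
import numpy as np, cv2
from bench import env
from scipy.spatial.transform import Rotation as R
def cap(n,f):
    s=env.observe(); c=env.capture(n); cv2.imwrite('pics/'+f,c['pixels'][:,:,::-1])
    np.savez('pics/'+f[:-4]+'.npz',**c,tcp=s['tcp_pos'],rot=s['eef_rot']); return c
def w2c(c):
    return cv2.Rodrigues(np.array(c['rvec'],float))[0],np.array(c['tvec'],float).reshape(3)
def K(c): return np.array([[c['fx'],0,c['cx']],[0,c['fy'],c['cy']],[0,0,1]],float)
def ray(c,uv):
    p=cv2.undistortPoints(np.array(uv,float).reshape(-1,1,2),K(c),np.array(c['distortion'],float)).reshape(-1,2)
    d=np.c_[p,np.ones(len(p))]; Rm,t=w2c(c); return -Rm.T@t, d@Rm
def onz(c,uv,z):
    o,d=ray(c,uv); return o+d*((z-o[2])/d[:,2])[:,None]
def cloud(c):
    h,w=c['z_map'].shape; u,v=np.meshgrid(np.arange(w),np.arange(h))
    o,d=ray(c,np.c_[u.ravel(),v.ravel()]); return (o+d*c['z_map'].reshape(-1,1)).reshape(h,w,3)
def proj(c,P):
    return cv2.projectPoints(np.array(P,float).reshape(-1,1,3),np.array(c['rvec'],float),np.array(c['tvec'],float),K(c),np.array(c['distortion'],float))[0].reshape(-1,2)
E
python3 - <<'E'
from h import *
s=env.observe();print(s, env.pinch_z)
cap('top','t0.png');cap('side','s0.png')
E
```

```text
pics
{'clock': 0.0, 'qpos': array([-1.29338670e+00,  3.53619315e-01,  1.63409753e+00, -1.86672214e-05,
        1.15520462e+00, -2.42111318e-03]), 'joint_vel': array([ 1.86522704e-04, -4.41574366e-04,  2.26282099e-03,  3.23185112e-05,
        1.52094224e-03, -7.93367828e-04]), 'effort': array([ 1.67013241e-03, -5.93841290e+01, -3.34219694e+01,  6.98481174e-02,
        2.33614939e-02, -6.56814063e-05]), 'tcp_pos': array([ 0.17247159, -0.6002361 ,  0.21389736]), 'eef_rot': array([-0.2919696 ,  2.07296323, -2.07021444]), 'wrist_force': array([-0.20635843, -0.80712252,  0.47940635]), 'ft_torque': array([ 0.01124875, -0.04145035,  0.0059394 ]), 'width': 0.9997841894625734} -0.0187
```

View pics/t0.png

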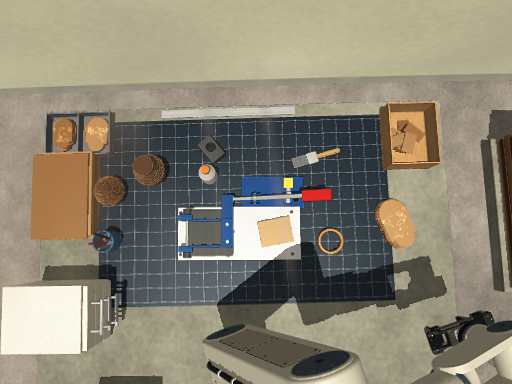

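View pics/s0.png

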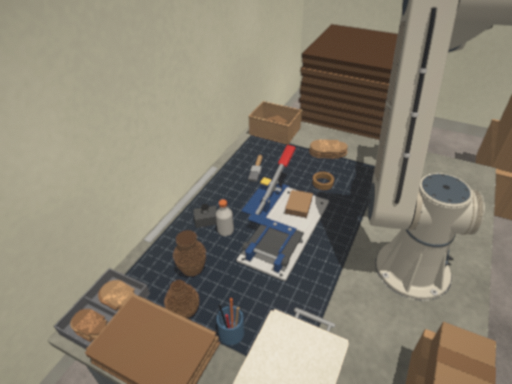

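The top view shows the press with its bed at pixels (178–300, 208–260), the red paddle at (318,194), the yellow pad at (288,183) and the pack at (275,231). In image terms the press's +x points left. The tape is at (330,240), close to the open end.

```bash
python3 - <<'E'
from h import *
c=dict(np.load('pics/t0.npz'))
im=c['pixels'];P=cloud(c)
hsv=cv2.cvtColor(im,cv2.COLOR_RGB2HSV)
def big(m,roi):
    M=np.zeros_like(m);x0,x1,y0,y1=roi;M[y0:y1,x0:x1]=m[y0:y1,x0:x1]
    n,l,s,ct=cv2.connectedComponentsWithStats(M.astype(np.uint8));i=1+np.argmax(s[1:,4]);return l==i
def rep(name,m,z):
    cs,_=cv2.findContours(m.astype(np.uint8),cv2.RETR_EXTERNAL,cv2.CHAIN_APPROX_NONE)
    q=max(cs,key=cv2.contourArea);W=onz(c,q.reshape(-1,2),z)[:,:2]
    r=cv2.minAreaRect((W*1000).astype(np.float32)); print(name,m.sum(),'rect mm',r,'z',np.median(P[m][:,2]),'mean',onz(c,[np.argwhere(m)[:,::-1].mean(0)],z)[0]); return r
H,S,V=[hsv[...,i].astype(int) for i in range(3)]
roi=(165,350,160,275)
rep('red',big(((H<8)|(H>172))&(S>150)&(V>100),roi),.151)
rep('yel',big((H>22)&(H<35)&(S>150)&(V>120),roi),.05)
rep('pack',big((H>8)&(H<22)&(S>60)&(V>100),(240,303,205,255)),.044)
rep('tape',big((H>8)&(H<22)&(S>60)&(V>80),(310,350,220,260)),.03)
wm=big((S<45)&(V>170),roi); r=rep('bed',wm,.012); print(cv2.boxPoints(r))
print(onz(c,[[256,100],[256,200]],0))
big_=cv2.resize(im[150:280,160:360],None,fx=4,fy=4,interpolation=cv2.INTER_CUBIC);cv2.imwrite('pics/t0z.png',big_[:,:,::-1])
E
```

```text
red 339 rect mm ((586.4598388671875, -246.72157287597656), (37.57414627075195, 97.40108489990234), 1.1551090478897095) z 0.1503551825279552 mean [ 0.58652192 -0.24656376  0.151     ]
yel 91 rect mm ((643.9409790039062, -161.67691040039062), (31.92691421508789, 32.18697738647461), 88.41397094726562) z 0.04807260025646509 mean [ 0.64401763 -0.16311271  0.05      ]
pack 851 rect mm ((473.28973388671875, -112.17285919189453), (90.6373519897461, 115.44346618652344), 9.191547393798828) z 0.042204969793951275 mean [ 0.47325411 -0.1124275   0.044     ]
tape 243 rect mm ((434.3356018066406, -305.523681640625), (88.79193115234375, 90.55226135253906), 42.782283782958984) z 0.026626307907736235 mean [ 0.43517698 -0.30670112  0.03      ]
bed 2566 rect mm ((472.10198974609375, 15.480758666992188), (436.14508056640625, 185.7633056640625), 88.55105590820312) z 0.010285397785616102 mean [ 0.46760169 -0.04420527  0.012     ]
[[ 373.7358  -200.17345]
 [ 559.43976 -204.87068]
 [ 570.46814  231.13496]
 [ 384.76422  235.8322 ]]
[[ 0.96738154 -0.05943952  0.        ]
 [ 0.58984534 -0.04872622  0.        ]]
```

View pics/t0z.png

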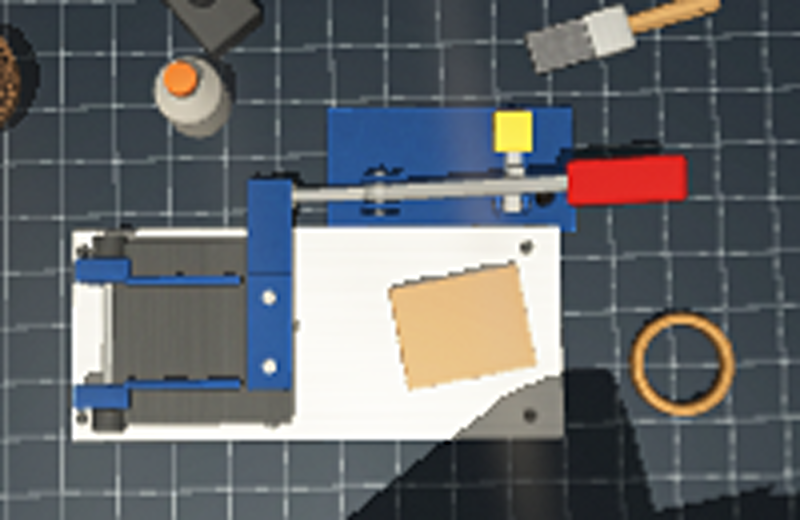

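```bash
cat >> h.py <<'E'
th=np.deg2rad(88.55); EX=np.array([np.cos(th),np.sin(th),0]); EY=np.array([-np.sin(th),np.cos(th),0]); O=np.array([.473,.0375,0])
def pw(x,y,z): return O+EX*x/1e3+EY*y/1e3+np.array([0,0,z/1e3])
def st():
    s=env.observe(); Rm=R.from_rotvec(s['eef_rot']).as_matrix()
    d=np.array(s['tcp_pos'])-O
    print('t %.2f'%s['clock'],'tcp',np.round(s['tcp_pos'],4),'press',np.round([d@EX*1e3,d@EY*1e3,d[2]*1e3],1),'F',np.round(s['wrist_force'],1),'w',round(s['width'],2),'\nR',np.round(Rm,3).tolist()); return s,Rm
def go(target,Rt=None):
    s,Rm=st(); p=np.array(s['tcp_pos'])
    if Rt is not None:
        rv=R.from_matrix(Rm.T@Rt).as_rotvec(); print('turn',np.round(rv,3),'deg',np.rad2deg(np.linalg.norm(rv)).round(1)); print('shift in NEW tool axes',np.round(Rt.T@(target-p),4))
    print('shift in tool axes',np.round(Rm.T@(target-p),4))
E
python3 - <<'E'
from h import *
go(pw(-282,-120,175))
print(pw(-282,-120,151),pw(-197,-176,50))
cap('wrist','w0.png'); c=env.capture('wrist');print(c['T_tool_cam'])
E
```

```text
t 0.10 tcp [ 0.1725 -0.6003  0.2139] press [-645.2  284.3  213.9] F [0.6 0.8 0.7] w 1.0 
R [[-0.961, -0.0, 0.276], [-0.276, 0.001, -0.961], [-0.0, -1.0, -0.001]]
shift in tool axes [-0.4947  0.0392 -0.2249]
[ 0.58582569 -0.24744625  0.151     ] [ 0.64395864 -0.16389052  0.05      ]
[[-8.97032516e-04  9.67433961e-01  2.53121958e-01 -7.03227229e-02]
 [-1.19703669e-03 -2.53122918e-01  9.67433386e-01 -1.70199111e-01]
 [ 9.99998881e-01  5.64822934e-04  1.38511343e-03  5.48742922e-06]
 [ 0.00000000e+00  0.00000000e+00  0.00000000e+00  1.00000000e+00]]
```

View pics/w0.png

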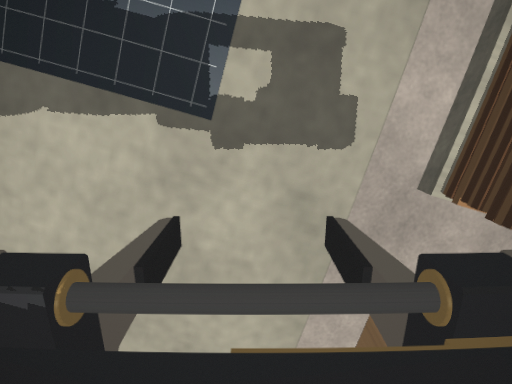

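```bash
python3 - <<'E'
from h import *
Rt=np.c_[EY,[0,0,-1],-EX]; print(np.linalg.det(Rt))
go(pw(-276,-120,185),Rt)
E
```

```text
1.0
t 0.20 tcp [ 0.1725 -0.6004  0.2142] press [-645.3  284.3  214.2] F [1.1 0.5 0.5] w 1.0 
R [[-0.961, -0.0, 0.276], [-0.276, 0.001, -0.961], [0.0, -1.0, -0.001]]
turn [0.001 0.305 0.   ] deg 17.5
shift in NEW tool axes [-0.4043  0.0292 -0.3693]
shift in tool axes [-0.4965  0.0294 -0.2308]
```

```bash
python3 -m inch '[[0,0.1017,0,0,0,0,0],[0,0.1017,0,0,0,0,0],[0,0.1016,0,0,0,0,0],[0,0,0,-0.025,0,-0.023,0],[0,0,0,-0.025,0,-0.023,0],[0,0,0,-0.025,0,-0.023,0],[0,0,0,-0.025,0,-0.023,0],[0,0,0,-0.025,0,-0.023,0]]'
python3 -m inch '[[0,0,0,-0.025,0,-0.023,0],[0,0,0,-0.025,0,-0.023,0],[0,0,0,-0.025,0,-0.023,0],[0,0,0,-0.025,0,-0.023,0],[0,0,0,-0.025,0,-0.023,0],[0,0,0,-0.025,0,-0.023,0],[0,0,0,-0.025,0.005,-0.023,0],[0,0,0,-0.025,0.005,-0.023,0]]'
python3 - <<'E'
from h import *
Rt=np.c_[EY,[0,0,-1],-EX]
go(pw(-276,-120,185),Rt)
E
```

```text
clock: 0.87
tcp_pos: [0.3013, -0.4877, 0.2144]
eef_rot: [-0.028, -2.209, 2.208]
wrist_force: [-0.1, -0.6, 0.1]
width: 0.439
clock: 1.53
tcp_pos: [0.5063, -0.3087, 0.2047]
eef_rot: [-0.028, -2.209, 2.209]
wrist_force: [-0.2, -0.5, -0.6]
width: 0.006
t 1.53 tcp [ 0.5063 -0.3087  0.2047] press [-345.3  -42.   204.7] F [-0.2 -0.5 -0.6] w 0.01 
R [[-1.0, 0.001, -0.025], [0.025, -0.0, -1.0], [-0.001, -1.0, 0.0]]
turn [-0.     0.    -0.001] deg 0.0
shift in NEW tool axes [-0.078   0.0197 -0.0693]
shift in tool axes [-0.078   0.0197 -0.0693]
```

```bash
python3 -m inch '[[0,0,0,-0.026,0.005,-0.023,0],[0,0,0,-0.026,0.005,-0.023,0],[0,0,0,-0.02,0.005,-0.02,0],[0,0,0,0,0,0,0],[0,0,0,0,0,0,0]]'
python3 - <<'E'
from h import *
st(); c=cap('top','t1.png'); cap('wrist','w1.png')
cv2.imwrite('pics/t1z.png',cv2.resize(c['pixels'][150:280,160:360],None,fx=4,fy=4)[:,:,::-1])
E
```

```text
clock: 1.95
tcp_pos: [0.579, -0.2447, 0.1889]
eef_rot: [-0.024, -2.21, 2.209]
wrist_force: [0.1, -0.4, 0.2]
width: 0.005
t 1.95 tcp [ 0.579  -0.2447  0.1889] press [-279.4 -113.1  188.9] F [ 0.1 -0.4  0.2] w 0.0 
R [[-1.0, -0.001, -0.023], [0.023, 0.0, -1.0], [0.001, -1.0, -0.0]]
```

View pics/t1z.png

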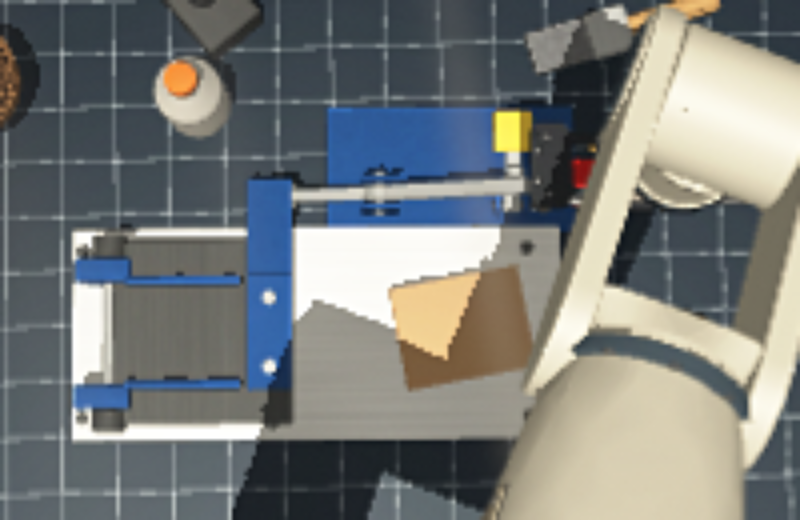

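View pics/w1.png

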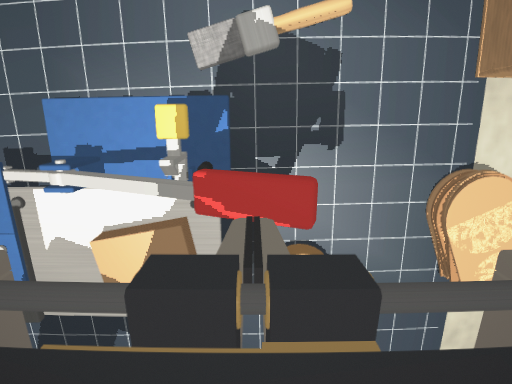

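The fingertips are above the red paddle, at about (250,215) in the wrist view. I'll nudge them onto its centreline and press down along the arc.

```bash
python3 -m inch '[[0,0,0,-0.0065,0.01,0,0],[0,0,0,0,0.01,0,0],[0,0,0,0,0.006,0.0,0],[0,0,0,0,0.006,0.002,0],[0,0,0,0,0.006,0.002,0],[0,0,0,0,0.006,0.002,0],[0,0,0,0,0.006,0.002,0],[0,0,0,0,0.006,0.002,0]]'
python3 -m inch '[[0,0,0,0,0.006,0.002,0],[0,0,0,0,0.006,0.002,0],[0,0,0,0,0.006,0.001,0],[0,0,0,0,0.006,0.001,0],[0,0,0,0,0.006,0.001,0],[0,0,0,0,0.006,0.001,0],[0,0,0,0,0.006,0.001,0],[0,0,0,0,0.006,0.001,0]]'
python3 - <<'E'
from h import *
st()
E
```

```text
clock: 2.72
tcp_pos: [0.5843, -0.2567, 0.1338]
eef_rot: [-0.027, -2.208, 2.209]
wrist_force: [-4.5, 0.7, 8.9]
width: 0.006
clock: 3.38
tcp_pos: [0.584, -0.2672, 0.0859]
eef_rot: [-0.028, -2.207, 2.21]
wrist_force: [-4.4, -0.8, 9.4]
width: 0.008
t 3.38 tcp [ 0.584  -0.2672  0.0859] press [-301.8 -118.7   85.9] F [-4.4 -0.8  9.4] w 0.01 
R [[-1.0, -0.001, -0.025], [0.025, -0.001, -1.0], [0.0, -1.0, 0.001]]
```

```bash
python3 -m inch '[[0,0,0,0,0.006,0,0],[0,0,0,0,0.006,0,0],[0,0,0,0,0.006,0,0],[0,0,0,0,0.006,0,0],[0,0,0,0,0.006,0,0],[0,0,0,0,0.006,0,0],[0,0,0,0,0.003,0,0],[0,0,0,0,0,0,0]]'
python3 - <<'E'
from h import *
st();cap('wrist','w2.png')
E
```

```text
clock: 4.05
tcp_pos: [0.5845, -0.2672, 0.0462]
eef_rot: [-0.028, -2.208, 2.21]
wrist_force: [-1.4, -2.5, 2.7]
width: 0.008
t 4.05 tcp [ 0.5845 -0.2672  0.0462] press [-301.8 -119.2   46.2] F [-1.4 -2.5  2.7] w 0.01 
R [[-1.0, 0.0, -0.025], [0.025, -0.001, -1.0], [-0.0, -1.0, 0.001]]
```

View pics/w2.png

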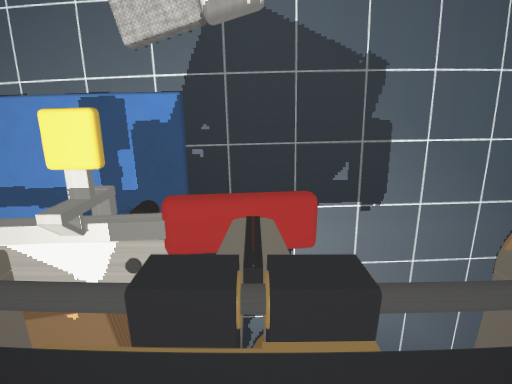

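```bash
python3 -m inch '[[0,0,0,0,0.002,0,0],[0,0,0,0,0.001,0,0],[0,0,0,0,0.001,0,0],[0,0,0,0,0,0,0]]'
python3 -m inch '[[0,0,0,0,-0.003,0,0],[0,0,0,0,-0.003,0,0],[0,0,0,0,-0.003,0,0],[0,0,0,0,-0.003,0,0],[0,0,0,0,-0.005,0,0],[0,0,0,0,-0.005,0,0]]'
python3 - <<'E'
from h import *
st();cap('wrist','w3.png')
E
```

```text
clock: 4.43
tcp_pos: [0.5847, -0.2661, 0.0425]
eef_rot: [-0.028, -2.209, 2.209]
wrist_force: [-1.0, -3.2, 3.0]
width: 0.002
clock: 4.93
tcp_pos: [0.5845, -0.2656, 0.0648]
eef_rot: [-0.027, -2.209, 2.208]
wrist_force: [0.8, -0.7, -0.4]
width: 0.006
t 4.93 tcp [ 0.5845 -0.2656  0.0648] press [-300.2 -119.1   64.8] F [ 0.8 -0.7 -0.4] w 0.01 
R [[-1.0, -0.001, -0.025], [0.025, 0.001, -1.0], [0.001, -1.0, -0.001]]
```

View pics/w3.png

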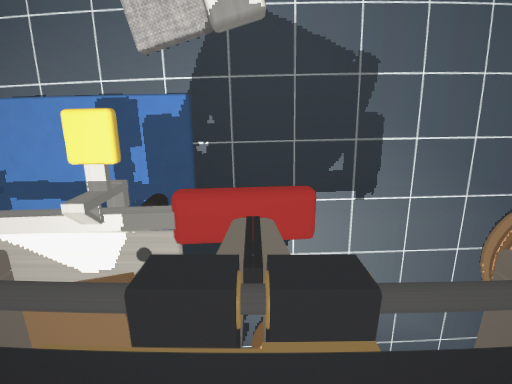

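Catch holds: the paddle stayed down at about (245,215) while the tip force is zero. Next I retreat upward and turn the jaw axis across the bed.

```bash
python3 -m inch '[[0,0,0,0,-0.03,0,0],[0,0,0,0,-0.03,0,0],[0,0,0,0,-0.03,0,0],[0,0,0,0,-0.03,0,0],[0,0,0,0.03,0,0,0],[0,0,0,0.03,0,0,0],[0,0,0,0.03,0,0,0],[0,0,0,0.03,0,0,0.05]]'
python3 -m inch '[[0,-0.1208,0,0,0,0,0.05],[0,-0.1208,0,0,0,0,0.05],[0,-0.1208,0,0,0,0,0.05],[0,-0.1208,0,0,0,0,0.05],[0,-0.1208,0,0,0,0,0.05],[0,-0.1208,0,0,0,0,0.05],[0,-0.1208,0,0,0,0,0.05]]'
python3 -m inch '[[0,-0.1208,0,0,0,0,0.05],[0,-0.1208,0,0,0,0,0.05],[0,-0.1208,0,0,0,0,0.05],[0,-0.1208,0,0,0,0,0.05],[0,-0.1208,0,0,0,0,0.05],[0,-0.1208,0,0,0,0,0.05]]'
python3 - <<'E'
from h import *
for t in (30,):
    t=np.deg2rad(t); y=-np.cos(t)*np.array([0,0,1])+np.sin(t)*EX; z=-EY; Rt=np.c_[np.cross(y,z),y,z]
    go(pw(-250,-4,90),Rt)
print(env.observe()['qpos'])
c=cap('top','t2.png')
cv2.imwrite('pics/t2z.png',cv2.resize(c['pixels'][150:280,160:360],None,fx=4,fy=4)[:,:,::-1])
E
```

```text
clock: 5.65
tcp_pos: [0.4634, -0.2626, 0.1849]
eef_rot: [-0.028, -2.209, 2.209]
wrist_force: [0.2, -1.3, 0.2]
width: 0.056
clock: 6.23
tcp_pos: [0.4647, -0.2628, 0.1848]
eef_rot: [-0.759, 1.733, -1.733]
wrist_force: [0.2, -0.1, -0.3]
width: 0.54
clock: 6.73
tcp_pos: [0.4646, -0.2628, 0.1848]
eef_rot: [-1.2, 1.224, -1.224]
wrist_force: [-0.6, -0.2, -0.9]
width: 0.543
t 6.73 tcp [ 0.4646 -0.2628  0.1848] press [-300.4    0.8  184.8] F [-0.6 -0.2 -0.9] w 0.54 
R [[-0.02, 0.0, 1.0], [-1.0, 0.0, -0.02], [-0.0, -1.0, 0.0]]
turn [0.001 0.006 0.523] deg 30.0
shift in NEW tool axes [0.0037 0.1073 0.0048]
shift in tool axes [-0.0504  0.0948  0.005 ]
[-5.17659251e-01  2.44277429e-01  1.85826646e+00  1.82781938e-04
  1.03900587e+00 -4.98169888e-01]
```

View pics/t2z.png

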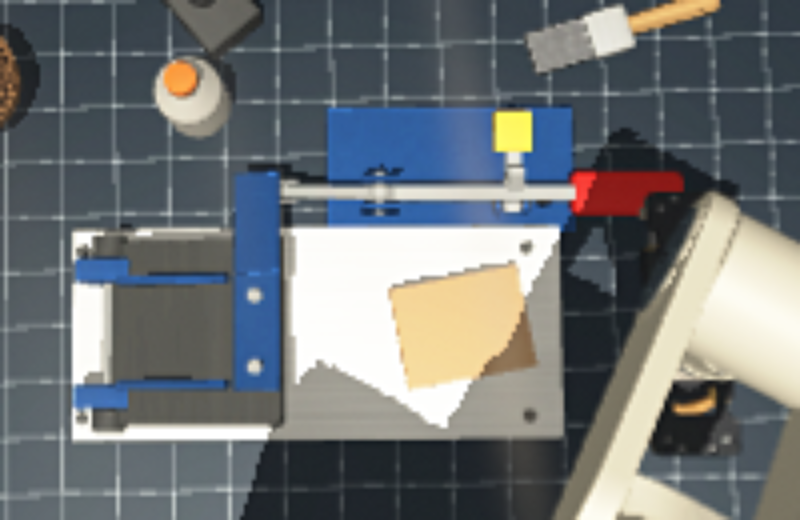

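The platen is up: its front edge has moved and the lever is level over the pad side. The pack is untouched at zoom (465,325). Next I tilt the tool 30° and descend behind the pack.

```bash
python3 -m inch '[[0,0,0.1047,0,0,0,0.05],[0,0,0.1047,0,0,0,0.05],[0,0,0.1047,0,0,0,0.05],[0,0,0.1047,0,0,0,0.05],[0,0,0.1047,0,0,0.005,0.05],[0,0,0,0,0.025,0,0.05],[0,0,0,0,0.025,0,0.05],[0,0,0,0,0,0,0.05]]'
python3 - <<'E'
from h import *
t=np.deg2rad(30); y=-np.cos(t)*np.array([0,0,1])+np.sin(t)*EX; z=-EY; Rt=np.c_[np.cross(y,z),y,z]
go(pw(-250,-4,25),Rt)
print(env.observe()['qpos'])
E
```

```text
clock: 7.45
tcp_pos: [0.4682, -0.2357, 0.138]
eef_rot: [-0.797, 1.434, -0.832]
wrist_force: [-0.4, 1.4, 0.0]
width: 0.544
t 7.45 tcp [ 0.4682 -0.2357  0.138 ] press [-273.2   -2.1  138. ] F [-0.4  1.4  0. ] w 0.54 
R [[-0.027, 0.008, 1.0], [-0.863, 0.504, -0.028], [-0.504, -0.864, -0.006]]
turn [ 0.004 -0.005 -0.004] deg 0.5
shift in NEW tool axes [0.0364 0.1094 0.0019]
shift in tool axes [0.0368 0.1093 0.0025]
[-0.73286116  0.49014291  1.73360008  0.40467622  1.30546101 -0.88801478]
```

```bash
python3 -m inch '[[0,0,0,0.0085,0.022,0.0005,0.05],[0,0,0,0.0085,0.022,0.0005,0.05],[0,0,0,0.0085,0.022,0.0005,0.05],[0,0,0,0.0065,0.022,0.0005,0.05],[0,0,0,0.0045,0.021,0,0.05],[0,0,0,0,0,0,0.05]]'
python3 - <<'E'
from h import *
st();c=cap('top','t3.png');cap('wrist','w4.png')
cv2.imwrite('pics/t3z.png',cv2.resize(c['pixels'][150:280,160:360],None,fx=4,fy=4)[:,:,::-1])
E
```

```text
clock: 7.95
tcp_pos: [0.4716, -0.2136, 0.0268]
eef_rot: [-0.799, 1.43, -0.832]
wrist_force: [-0.4, 0.3, -0.8]
width: 0.545
t 7.95 tcp [ 0.4716 -0.2136  0.0268] press [-251.    -5.    26.8] F [-0.4  0.3 -0.8] w 0.55 
R [[-0.025, 0.009, 1.0], [-0.864, 0.502, -0.026], [-0.502, -0.865, -0.004]]
```

View pics/w4.png

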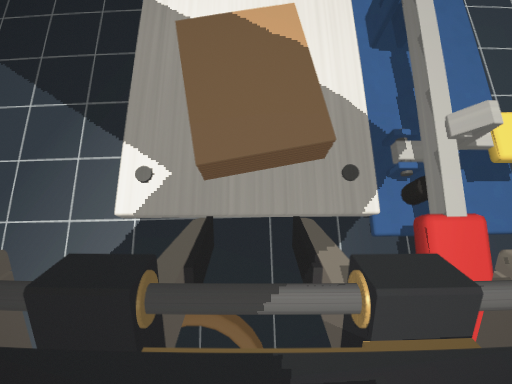

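View pics/t3z.png

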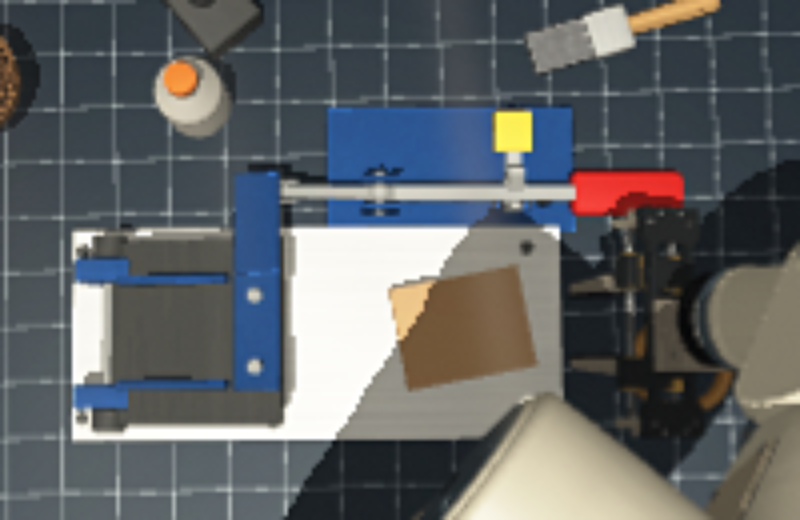

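The fingertips stand behind the pack in the wrist view, at (205,225) and (300,225), and the pack's near face is at (265,155). Now I push forward.

```bash
python3 -m inch '[[0,0,0,-0.0085,0.0055,0,0.05],[0,0,0,-0.0085,0.0055,0,0.05],[0,0,0,-0.0085,0.005,0,0.05],[0,0,0,-0.0087,0.005,0,0.05],[0,0,0,-0.0087,0.005,0,0.05],[0,0,0,-0.0087,0.005,0,0.05],[0,0,0,-0.0087,0.005,0,0.05],[0,0,0,-0.0087,0.005,0,0.05]]'
python3 - <<'E'
from h import *
st();cap('wrist','w5.png')
E
```

```text
clock: 8.72
tcp_pos: [0.475, -0.1339, 0.0277]
eef_rot: [-0.799, 1.425, -0.835]
wrist_force: [-0.3, 0.2, 0.2]
width: 0.547
t 8.72 tcp [ 0.475  -0.1339  0.0277] press [-171.3   -6.4   27.7] F [-0.3  0.2  0.2] w 0.55 
R [[-0.022, 0.013, 1.0], [-0.866, 0.5, -0.025], [-0.5, -0.866, 0.0]]
```

View pics/w5.png

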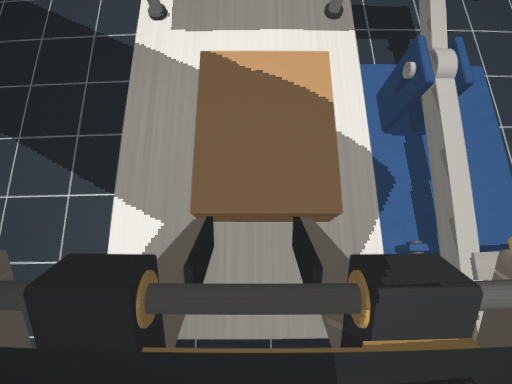

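```bash
cat > mp.py <<'E'
from h import *
import sys
def measure(f):
    c=cap('top',f); im=c['pixels']; P=cloud(c)
    cv2.imwrite('pics/'+f[:-4]+'z.png',cv2.resize(im[150:280,160:360],None,fx=4,fy=4)[:,:,::-1])
    hsv=cv2.cvtColor(im,cv2.COLOR_RGB2HSV).astype(int)
    m=(hsv[...,0]>5)&(hsv[...,0]<22)&(hsv[...,1]>70)&(P[...,2]>.03)&(P[...,2]<.055)
    d=P-O; m&=(np.abs(d@EY)<.09)&(d@EX>-.25)&(d@EX<.0)
    n,l,s,ct=cv2.connectedComponentsWithStats(m.astype(np.uint8)); i=1+np.argmax(s[1:,4]); v,u=np.nonzero(l==i)
    W=onz(c,np.c_[u,v],.044)-O; X=W@EX*1e3;Y=W@EY*1e3
    print('n',len(u),'x',X.min(),X.max(),'y',Y.min(),Y.max(),'mean',X.mean(),Y.mean()); print(cv2.minAreaRect(np.c_[X,Y].astype(np.float32)))
    # wedge: near edge x as a function of y
if __name__=='__main__': measure(sys.argv[1])
E
python3 mp.py t4.png
```

```text
n 831 x -160.27431623565454 -47.58481998610616 y -57.909041696790304 29.77361569696356 mean -105.39361138581032 -13.96866227139666
((-103.92659759521484, -14.045719146728516), (87.54414367675781, 112.53532409667969), 89.89508056640625)
```

View pics/t4z.png

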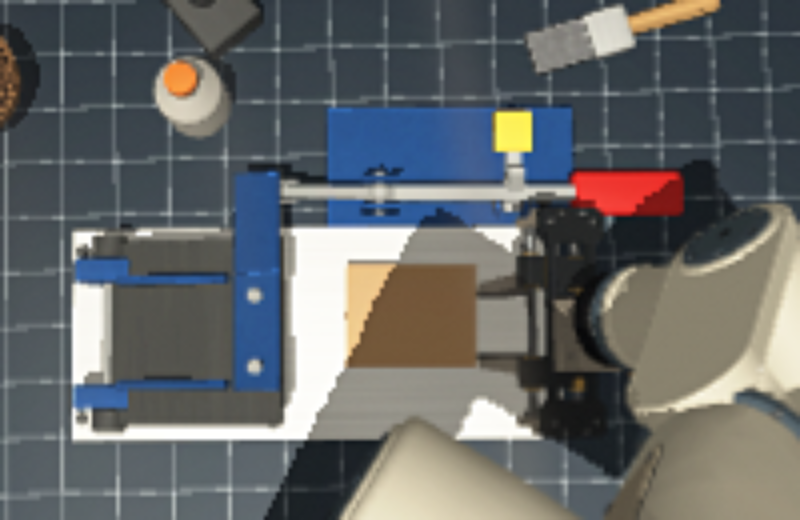

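The pack is now square but 14 mm toward press −y. I'll keep pushing on a slight diagonal inside the friction cone, which should carry it back toward mid-bed.

```bash
python3 -m inch '[[0,0,0,-0.0087,0.005,-0.0015,0.05],[0,0,0,-0.0087,0.005,-0.0015,0.05],[0,0,0,-0.0087,0.005,-0.0015,0.05],[0,0,0,-0.0087,0.005,-0.0015,0.05],[0,0,0,-0.0087,0.0052,-0.0015,0.05],[0,0,0,-0.0087,0.0052,-0.0015,0.05]]'
python3 mp.py t5.png; python3 -c "
from h import *
st();cap('wrist','w6.png')"
```

```text
clock: 9.32
tcp_pos: [0.4673, -0.0734, 0.0274]
eef_rot: [-0.799, 1.425, -0.835]
wrist_force: [0.2, -0.6, 1.6]
width: 0.542
n 749 x -103.90072247221327 -1.8100360956676826 y -47.41661817716693 40.01471081724547 mean -52.768516321227764 -5.301574045464168
((-53.004554748535156, -3.8761634826660156), (102.08952331542969, 87.43183898925781), 0.19666405022144318)
t 9.37 tcp [ 0.4665 -0.0717  0.0274] press [-109.3    3.8   27.4] F [-1.   2.8  0.5] w 0.54 
R [[-0.022, 0.011, 1.0], [-0.865, 0.501, -0.025], [-0.501, -0.865, -0.001]]
```

View pics/w6.png

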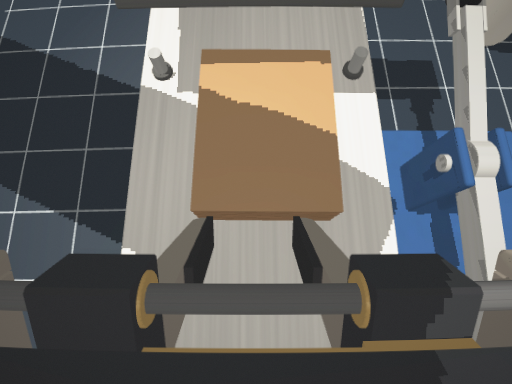

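Sticking push works: the pack is at y ≈ −4 and square.

```bash
python3 -m inch '[[0,0,0,-0.0087,0.005,-0.0008,0.05],[0,0,0,-0.0087,0.0051,-0.0008,0.05],[0,0,0,-0.0087,0.0051,-0.0008,0.05],[0,0,0,-0.0087,0.0051,-0.0008,0.05],[0,0,0,-0.0087,0.0051,-0.0004,0.05],[0,0,0,-0.0087,0.0051,0,0.05]]'
python3 mp.py t6.png; python3 -c "
from h import *
st();cap('wrist','w7.png')"
```

```text
clock: 9.92
tcp_pos: [0.4653, -0.0128, 0.0271]
eef_rot: [-0.799, 1.426, -0.835]
wrist_force: [-0.0, -0.1, 0.9]
width: 0.545
n 335 x -44.08673281489372 -1.8224053189856568 y -43.89698925325669 43.51719390909255 mean -23.071176729899406 -0.26182632210195367
((-22.955482482910156, -0.1902008056640625), (42.251033782958984, 87.42086791992188), 0.009903841651976109)
t 9.97 tcp [ 0.4648 -0.0113  0.0271] press [-49.    6.9  27.1] F [-1.2  0.7  0.2] w 0.55 
R [[-0.022, 0.012, 1.0], [-0.865, 0.501, -0.025], [-0.501, -0.865, -0.001]]
```

View pics/w7.png

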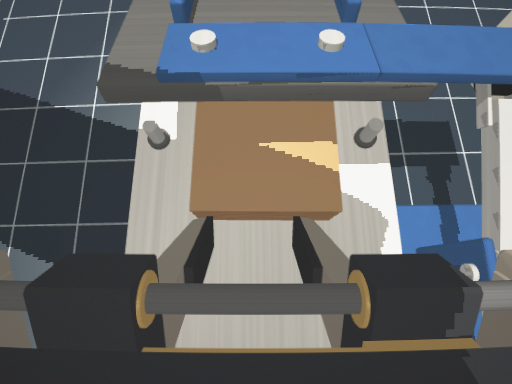

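```bash
python3 -m inch '[[0,0,0,-0.0043,0.0025,0,0.05],[0,0,0,-0.0043,0.0025,0,0.05],[0,0,0,-0.0035,0.002,0,0.05],[0,0,0,-0.0026,0.0015,0,0.05]]'
python3 -m inch '[[0,0,0,-0.0026,0.0015,0,0.05],[0,0,0,-0.0017,0.001,0,0.05]]'
python3 -m inch '[[0,0,0,-0.0017,0.001,0,0.05],[0,0,0,0,0,0,0.05]]'
python3 -c "
from h import *
st()"
```

```text
clock: 10.35
tcp_pos: [0.4659, 0.0034, 0.027]
eef_rot: [-0.799, 1.426, -0.835]
wrist_force: [-0.4, -0.4, 0.1]
width: 0.546
clock: 10.52
tcp_pos: [0.4661, 0.0083, 0.027]
eef_rot: [-0.799, 1.425, -0.835]
wrist_force: [0.7, -1.2, 0.7]
width: 0.546
clock: 10.68
tcp_pos: [0.466, 0.0103, 0.027]
eef_rot: [-0.799, 1.426, -0.835]
wrist_force: [0.1, 0.3, -0.7]
width: 0.544
t 10.68 tcp [0.466  0.0103 0.027 ] press [-27.4   6.3  27. ] F [ 0.1  0.3 -0.7] w 0.54 
R [[-0.022, 0.013, 1.0], [-0.866, 0.5, -0.026], [-0.5, -0.866, -0.0]]
```

```bash
python3 -m inch '[[0,0,0,-0.0013,0.00075,0,0.05],[0,0,0,-0.0013,0.00075,0,0.05]]'
python3 -m inch '[[0,0,0,-0.0013,0.00075,0,0.05],[0,0,0,0,0,0,0.05]]'
python3 mp.py t7.png
python3 -c "
from h import *
st();cap('wrist','w8.png')"
```

```text
clock: 10.85
tcp_pos: [0.4671, 0.0119, 0.0269]
eef_rot: [-0.8, 1.423, -0.838]
wrist_force: [-1.6, -14.1, 5.4]
width: 0.543
clock: 11.02
tcp_pos: [0.4672, 0.0121, 0.0269]
eef_rot: [-0.802, 1.421, -0.839]
wrist_force: [-5.3, -17.4, 6.0]
width: 0.543
n 151 x -19.604089688969733 -1.8224053189856568 y -43.89698925325669 43.4905909804625 mean -10.59463155997482 -1.061593008353896
((-10.719182014465332, -0.21804046630859375), (17.608240127563477, 87.39544677734375), 0.12151885777711868)
t 11.07 tcp [0.4672 0.012  0.0269] press [-25.6   5.2  26.9] F [ -4.1 -17.4   5.5] w 0.54 
R [[-0.02, 0.015, 1.0], [-0.868, 0.496, -0.025], [-0.496, -0.868, 0.003]]
```

View pics/w8.png

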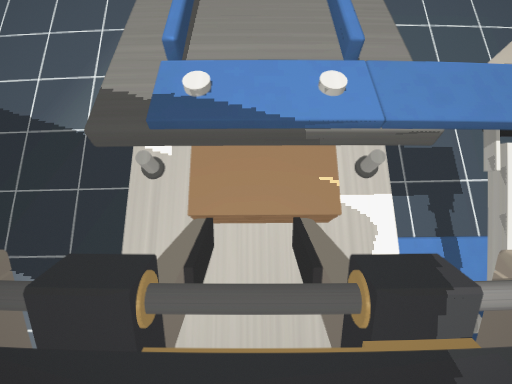

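The pack is at the stop with 17 N on the fingertips, its near end at x = −20 and y ≈ 0. I retreat straight back, then up.

```bash
python3 -m inch '[[0,0,0,0.0026,-0.0015,0,0.05],[0,0,0,0.0043,-0.0025,0,0.05],[0,0,0,0.0087,-0.005,0,0.05],[0,0,0,0.017,-0.01,0,0.05],[0,0,0,0.017,-0.01,0,0.05],[0,0,0,0.013,-0.0225,0,0.05],[0,0,0,0,-0.035,0,0.05],[0,0,0,0,-0.035,0,0.05]]'
python3 -m inch '[[0,0,0,0,-0.035,0,0],[0,0,0,0,-0.035,0,0],[0,0,-0.1047,0,0,0,0],[0,0,-0.1047,0,0,0,0],[0,0,-0.1047,0,0,0,0],[0,0,-0.1047,0,0,0,0],[0,0,-0.1047,0,0,0,0],[0,0.12,0,0,0,0,0]]'
python3 mp.py t8.png
python3 -c "
from h import *
st()"
```

```text
clock: 11.78
tcp_pos: [0.462, -0.1015, 0.1011]
eef_rot: [-0.799, 1.429, -0.834]
wrist_force: [1.5, -0.6, 0.3]
width: 0.549
clock: 12.45
tcp_pos: [0.4621, -0.1341, 0.1622]
eef_rot: [-1.143, 1.309, -1.318]
wrist_force: [0.7, 0.9, -1.0]
width: 0.009
n 135 x -19.604089688969733 -1.8224053189856568 y -43.89698925325669 43.48835581170561 mean -11.449178265574883 -4.720407470680556
((-10.776097297668457, -0.23447799682617188), (17.60814094543457, 87.38585662841797), 0.19627131521701813)
t 12.50 tcp [ 0.4622 -0.134   0.162 ] press [-171.7    6.5  162. ] F [-0.3 -0.1 -0.8] w -0.0 
R [[-0.154, -0.0, 0.988], [-0.988, -0.002, -0.154], [0.002, -1.0, 0.0]]
```

View pics/t8z.png

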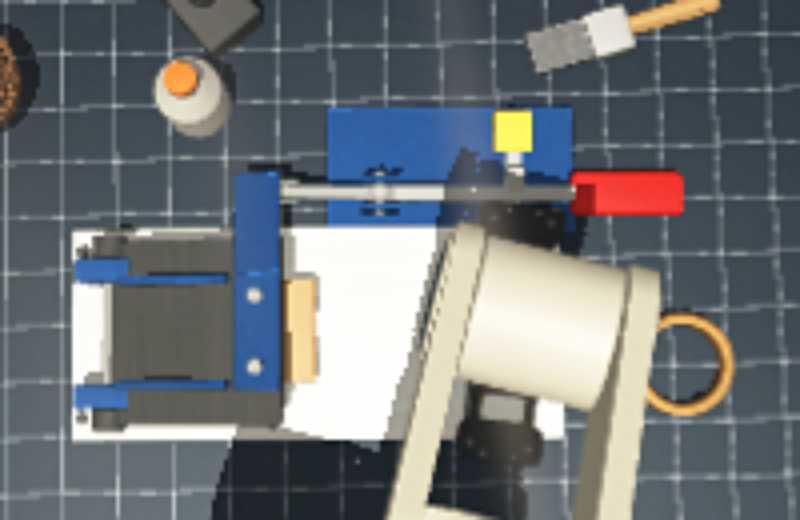

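The pack stayed square at the stop, with its visible strip at zoom (301,328). Now I turn for the thumb pad.

```bash
python3 -m inch '[[0,0.12,0,0,-0.005,0,0],[0,0.12,0,0,-0.005,0,0],[0,0.12,0,0,-0.005,0,0],[0,0.12,0,0,-0.005,0,0],[0,0.12,0,0,-0.005,0,0],[0,0.12,0,0,0,0,0],[0,0.12,0,0,0,0,0],[0,0.12,0,0,0,0,0]]'
python3 -m inch '[[0,0.12,0,0,0,0,0],[0,0.12,0,0,0,0,0],[0,0.12,0,0,0,0,0],[0,0.12,0,0,0,0,0]]'
python3 - <<'E'
from h import *
t=np.deg2rad(20); y=-np.cos(t)*np.array([0,0,1])+np.sin(t)*EY; z=-EX; Rt=np.c_[np.cross(y,z),y,z]
go(pw(-197,-174,100),Rt)
E
```

```text
clock: 13.17
tcp_pos: [0.462, -0.1361, 0.1865]
eef_rot: [-0.461, 1.967, -1.965]
wrist_force: [-0.1, 1.0, 0.0]
width: 0.006
clock: 13.5
tcp_pos: [0.462, -0.1361, 0.1863]
eef_rot: [-0.02, -2.212, 2.21]
wrist_force: [-0.3, 0.6, -1.1]
width: 0.007
t 13.50 tcp [ 0.462  -0.1361  0.1863] press [-173.8    6.6  186.3] F [-0.3  0.6 -1.1] w 0.01 
R [[-1.0, -0.001, -0.02], [0.02, 0.001, -1.0], [0.001, -1.0, -0.001]]
turn [-0.     0.006 -0.348] deg 19.9
shift in NEW tool axes [-0.1993  0.0194  0.0232]
shift in tool axes [-0.1806  0.0861  0.0243]
```

```bash
python3 -m inch '[[0,0,0,-0.03,0,0.004,0],[0,0,0,-0.03,0,0.004,0],[0,0,0,-0.03,0,0.004,0],[0,0,0,-0.03,0,0.004,0],[0,0,0,-0.03,0,0.004,0],[0,0,0,-0.03,0,0.004,0],[0,0,0,0,0,0,0]]'
python3 -m inch '[[0,0,-0.116,0,0,0,0],[0,0,-0.116,0,0,0,0],[0,0,-0.116,0,0,0,0],[0,0,0,0,0,0,0]]'
python3 - <<'E'
from h import *
t=np.deg2rad(20); y=-np.cos(t)*np.array([0,0,1])+np.sin(t)*EY; z=-EX; Rt=np.c_[np.cross(y,z),y,z]
go(pw(-197,-174,75),Rt)
cap('wrist','w9.png')
E
```

```text
clock: 14.08
tcp_pos: [0.6462, -0.1637, 0.1859]
eef_rot: [-0.017, -2.216, 2.215]
wrist_force: [-1.9, 0.1, 0.9]
width: 0.004
clock: 14.42
tcp_pos: [0.6417, -0.1622, 0.1826]
eef_rot: [0.354, -2.025, 2.015]
wrist_force: [-1.0, 0.2, -1.6]
width: 0.004
t 14.42 tcp [ 0.6417 -0.1622  0.1826] press [-195.4 -173.7  182.6] F [-1.   0.2 -1.6] w 0.0 
R [[-0.936, -0.352, -0.013], [0.012, 0.007, -1.0], [0.352, -0.936, -0.003]]
turn [-0.002  0.012  0.011] deg 0.9
shift in NEW tool axes [-0.0371  0.101   0.0016]
shift in tool axes [-0.0381  0.1006  0.0019]
```

View pics/w9.png

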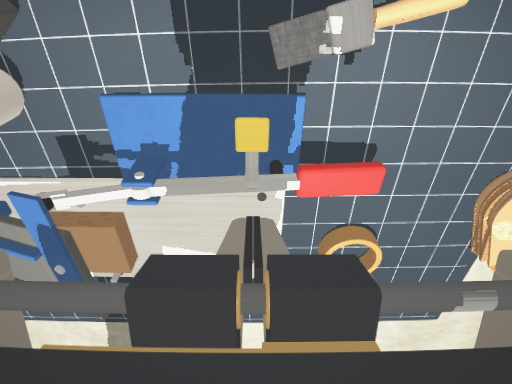

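```bash
python3 -m inch '[[0,0,0,-0.0095,0.025,0.0005,0],[0,0,0,-0.0095,0.025,0.0005,0],[0,0,0,-0.0095,0.025,0.0005,0],[0,0,0,-0.0095,0.025,0.0005,0],[0,0,0,0,0,0,0]]'
python3 - <<'E'
from h import *
go(pw(-197,-174,45))
cap('wrist','w10.png');c=cap('top','t9.png')
cv2.imwrite('pics/t9z.png',cv2.resize(c['pixels'][150:280,160:360],None,fx=4,fy=4)[:,:,::-1])
E
```

```text
clock: 14.88
tcp_pos: [0.6397, -0.164, 0.0755]
eef_rot: [0.345, -2.029, 2.019]
wrist_force: [-1.5, 0.9, -1.1]
width: 0.005
t 14.88 tcp [ 0.6397 -0.164   0.0755] press [-197.3 -171.8   75.5] F [-1.5  0.9 -1.1] w 0.0 
R [[-0.939, -0.345, -0.015], [0.013, 0.007, -1.0], [0.345, -0.939, -0.002]]
shift in tool axes [-0.0126  0.0279 -0.0002]
```

View pics/w10.png

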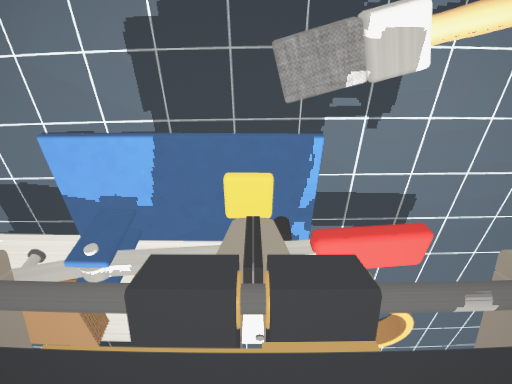

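View pics/t9z.png

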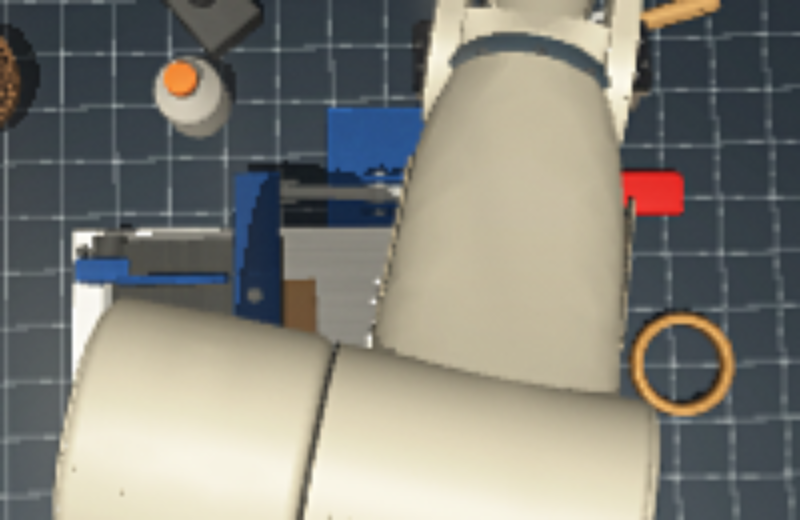

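```bash
python3 -m inch '[[0,0,0,-0.0065,0.014,0,0],[0,0,0,-0.003,0.007,0,0],[0,0,0,-0.0014,0.0038,0,0],[0,0,0,-0.0014,0.0038,0,0]]'
python3 -m inch '[[0,0,0,-0.0007,0.0019,0,0],[0,0,0,-0.0007,0.0019,0,0]]'
python3 -c "
from h import *
st();cap('wrist','w11.png')"
```

```text
clock: 15.32
tcp_pos: [0.6469, -0.1643, 0.0492]
eef_rot: [0.338, -2.03, 2.026]
wrist_force: [5.0, -0.9, 5.6]
width: 0.008
clock: 15.48
tcp_pos: [0.6471, -0.1642, 0.0453]
eef_rot: [0.338, -2.03, 2.026]
wrist_force: [5.0, 0.2, 5.0]
width: 0.009
t 15.48 tcp [ 0.6471 -0.1642  0.0453] press [-197.3 -179.2   45.3] F [5.  0.2 5. ] w 0.01 
R [[-0.941, -0.338, -0.015], [0.014, 0.004, -1.0], [0.338, -0.941, 0.0]]
```

View pics/w11.png

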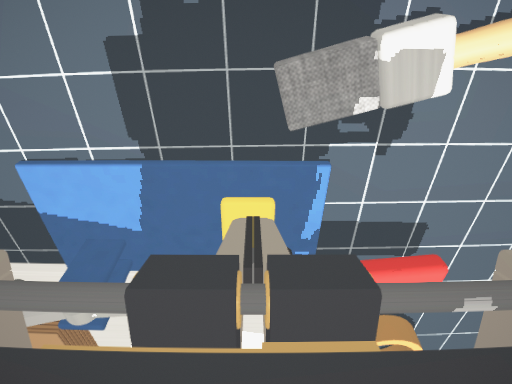

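```bash
python3 -m inch '[[0,0,0,0,0.0021,0,0],[0,0,0,0,0.0021,0,0],[0,0,0,0,0,0,0]]'
python3 -c "
from h import *
st();cap('wrist','w12.png')"
```

```text
clock: 15.78
tcp_pos: [0.6437, -0.164, 0.0401]
eef_rot: [0.342, -2.029, 2.023]
wrist_force: [2.5, -0.1, 2.0]
width: 0.007
t 15.78 tcp [ 0.6437 -0.164   0.0401] press [-197.1 -175.7   40.1] F [ 2.5 -0.1  2. ] w 0.01 
R [[-0.94, -0.341, -0.015], [0.014, 0.005, -1.0], [0.342, -0.94, -0.0]]
```

View pics/w12.png

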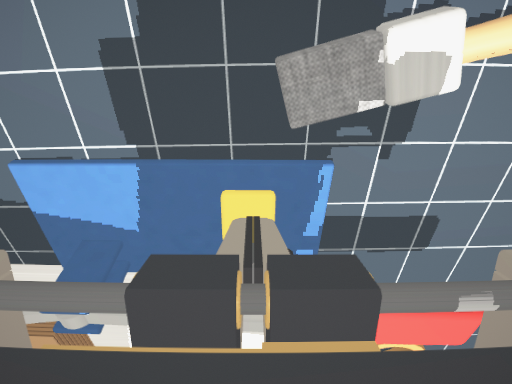

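The red paddle is rising (it now shows at (430,325)), so the catch has let go. I'll hold while the platen sinks.

```bash
python3 -m inch '[[0,0,0,0,0,0,0],[0,0,0,0,0,0,0],[0,0,0,0,0,0,0],[0,0,0,0,0,0,0],[0,0,0,0,0,0,0],[0,0,0,0,0,0,0],[0,0,0,0,0,0,0],[0,0,0,0,0,0,0]]'
python3 -m inch '[[0,0,0,0,0,0,0],[0,0,0,0,0,0,0],[0,0,0,0,0,0,0],[0,0,0,0,0,0,0]]'
python3 -c "
from h import *
st();cap('wrist','w13.png');cap('side','s1.png')"
```

```text
clock: 16.5
tcp_pos: [0.6438, -0.1641, 0.0405]
eef_rot: [0.342, -2.029, 2.023]
wrist_force: [-0.1, 0.2, 1.9]
width: 0.005
clock: 16.83
tcp_pos: [0.6439, -0.1641, 0.0405]
eef_rot: [0.341, -2.029, 2.023]
wrist_force: [-1.1, 1.1, 2.0]
width: 0.001
t 16.83 tcp [ 0.6439 -0.1641  0.0405] press [-197.2 -175.9   40.5] F [-1.1  1.1  2. ] w 0.0 
R [[-0.94, -0.341, -0.015], [0.014, 0.005, -1.0], [0.341, -0.94, -0.0]]
```

View pics/w13.png

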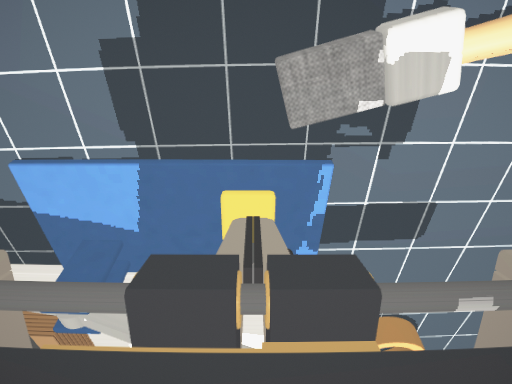

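View pics/s1.png

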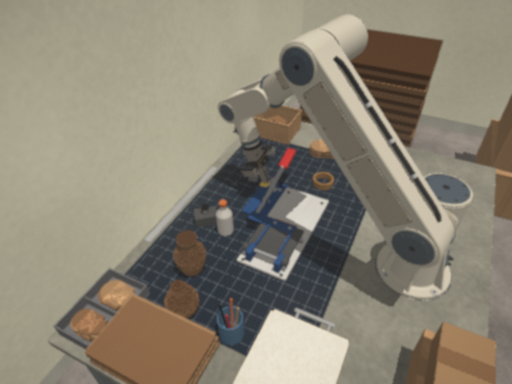

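```bash
python3 -m inch '[[0,0,0,0,-0.006,0,0],[0,0,0,0,-0.015,0,0],[0,0,0,0,-0.03,0,0],[0,0,0,0,-0.03,0,0],[0,0,0,0,-0.03,0,0],[0,0,0,0,-0.03,0,0],[0,0,0,0,-0.03,0,0],[0,0,0,0,-0.03,0,0]]'
python3 -m inch '[[0,0,0,0.01,-0.01,0.03,0],[0,0,0,0.01,-0.01,0.03,0],[0,0,0,0.01,0,0.03,0],[0,0,0,0.01,0,0.03,0],[0,0,0,0.01,0,0.03,0],[0,0,0,0.01,0,0.03,0],[0,0,0,0.01,0,0.03,0],[0,0,0,0.01,0,0.03,0]]'
python3 mp.py t10.png
python3 - <<'E'
from h import *
st(); c=dict(np.load('pics/t10.npz'));P=cloud(c);d=P-O;X=d@EX*1e3;Y=d@EY*1e3;Z=P[...,2]*1e3
for a,b in((5,20),(40,60),(90,110),(120,140)):
  for y0,y1 in((-78,-68),(-10,10),(68,78)):
    m=(X>a)&(X<b)&(Y>y0)&(Y<y1); print(a,b,y0,round(float(np.median(Z[m])),1),m.sum())
c=dict(np.load('pics/t0.npz'));P=cloud(c);d=P-O;X=d@EX*1e3;Y=d@EY*1e3;Z=P[...,2]*1e3
m=(X>40)&(X<60)&(abs(Y)<30);print('at rest',np.median(Z[m]));m=(X>90)&(X<110)&(abs(Y)<30);print('at rest',np.median(Z[m]))
E
```

```text
clock: 17.6
tcp_pos: [0.7131, -0.165, 0.2314]
eef_rot: [0.34, -2.029, 2.024]
wrist_force: [-0.0, 0.0, -0.3]
width: 0.007
clock: 18.27
tcp_pos: [0.6401, -0.4055, 0.2762]
eef_rot: [0.341, -2.029, 2.024]
wrist_force: [1.3, 0.3, -0.2]
width: 0.003
n 151 x -19.604089688969733 -1.8224053189856568 y -43.89698925325669 43.4905909804625 mean -10.709921749858701 -1.4088413617528595
((-10.719182014465332, -0.21804046630859375), (17.608240127563477, 87.39544677734375), 0.12151885777711868)
t 18.32 tcp [ 0.6375 -0.4117  0.2768] press [-444.9 -175.8  276.8] F [-2.  -2.8 -0.9] w 0.01 
R [[-0.94, -0.341, -0.019], [0.019, 0.003, -1.0], [0.341, -0.94, 0.004]]
5 20 -78 60.5 11
5 20 -10 59.5 24
5 20 68 54.6 12
40 60 -78 54.6 12
40 60 -10 53.7 30
40 60 68 55.7 17
90 110 -78 53.9 13
90 110 -10 53.6 36
90 110 68 54.9 17
120 140 -78 52.9 17
120 140 -10 54.3 31
120 140 68 53.3 17
at rest 47.33907194420117
at rest 50.473805799346906
```

View pics/t10z.png

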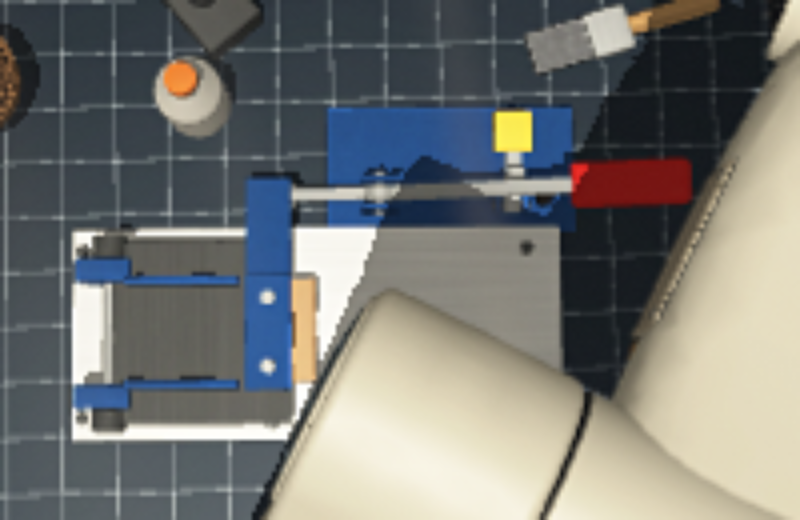

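The platen lies flat: its top is at about 54 mm from x = 40 to 140 mm, so the underside is about 43 mm. The pack is unmoved and the bystanders are in place. I'll let the arm settle and hand in.

```bash
python3 -m inch '[[0,0,0,0,0,0,0],[0,0,0,0,0,0,0],[0,0,0,0,0,0,0],[0,0,0,0,0,0,0]]'
python3 -c "
from h import *
st(); print(env.finish_job())"
```

```text
clock: 18.65
tcp_pos: [0.6412, -0.4027, 0.2755]
eef_rot: [0.343, -2.03, 2.024]
wrist_force: [-0.4, 0.9, 0.4]
width: 0.007
t 18.65 tcp [ 0.6412 -0.4027  0.2755] press [-435.8 -179.3  275.5] F [-0.4  0.9  0.4] w 0.01 
R [[-0.94, -0.341, -0.013], [0.012, 0.005, -1.0], [0.341, -0.94, -0.0]]
the job is handed in; nothing more can be done
None
```

The press is loaded and the job is handed in at 18.65 s. It went in the order asked, with fingertips only.

- **Lever:** I pressed the paddle down until the catch held. The paddle stayed down with no force on the fingers, and the platen stayed up.
- **Pack:** I pushed it along the bed with both fingertips until it met the back stop at about 17 N. The first part of the push left it 14 mm off centre, so I finished on a slight diagonal.
- **Release:** I pressed the yellow pad about 12 mm. The lever came up and the platen sank onto the pack.

**Last checks:**
- The pack's near end is at press x ≈ −20 mm, as it should be against the stop. It is about 0.1° from square, with y within 1 mm of mid-bed.
- The platen's top is level at about 54 mm (depth readings 53 to 56), so its underside is about 43 mm, where it should lie on the pack. The readings at its front edge were higher, 55 to 60 mm, because the blue bar is there.
- Near the press, the tape, glue bottle and brush looked unmoved in the pictures. I did not measure the bystanders, and the tape was out of view in the last top picture.
- The robot was clear of everything and its wrist force was at noise level.

No check failed.

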